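# Sort out the depth gauge that sticks

### The arm

A 6-joint arm with a two-finger parallel gripper is mounted at the origin on the work surface. World frame = base frame: x ahead of the robot, y to its left, z up, the work surface at z = 0. Lengths are in m, angles in rad, forces in N, time in s.
With the tool pointing down it reaches from about 0.3 to 0.775 m from the base axis. Payload 14.6 kg.
Tool frame: the origin (TCP) lies between the finger pads; the fingertips stand 19 mm ahead of it and the grasp point (between the pads) is the TCP (ctrl.finger_overhang is the distance from the TCP to the fingertips, in m); z points along the fingers, y is the direction in which the jaws open and shut (so a half turn about z gives the same grasp; the last joint's range is limited). The gripper opens to 94 mm and grips with 3 to 60 N. Pads are 16 mm wide; open, the fingers measure 119 mm over their backs; the gripper's body (75 mm by 177 mm) begins 78 mm behind the grasp point.
Start: joints at [1.034, 0.3, 1.521, -0, 1.321, -0.067], TCP at [0.249, 0.49, 0.204] pointing down, gripper open.
Joint ranges: [-3.03, 3.03], [-0.79, 2.21], [0.23, 2.52], [-1.04, 4.18], [0, 3.07], [-2.55, 2.55]. Speed limits (rad/s): [2.22, 2.22, 2.57, 3.14, 3.14, 3.14].

### API

Orientations are given as [roll, pitch, yaw] about the fixed x, y, z axes, in that order (R = Rz(yaw) Ry(pitch) Rx(roll)).
In Python, from station import ctrl gives the robot as it stands.
- The arm moves only by the tool send_rows, never from a script. Its argument "series" is a list of rows, each a list of 7 numbers: the turn, a rotation vector about the tool's x, y, z in degrees, then the shift along the tool's x, y, z in m, then the gripper's target within -1 to 1 (fully open at 1, half-way at 0, shut at -1). A call has 1 to 8 rows; each row is the pose to reach, as a shift and turn from the pose commanded when the call began, along the tool's axes at that moment; what a row does not reach only later rows make up. A row lasts 1/10 s, in which the tool goes at most 50 mm and 8.59 degrees, less where a joint would pass 70% of its speed; a pose out of reach is approached as far as the arm can. A call with a gripper value outside its range is refused whole. The fingers move at their own pace and stop on an object; "force" is the grip in N (left out, the last holds). Time passes only in rows, so rows that repeat a pose let the fingers close. It gives the time, the measured TCP pose, the force and the opening at its end, in the units of the state.
- ctrl.get_obs(): the state, without advancing time (a new reading comes with each control period).
- ctrl.camera(name): name is "side" or "top" or "wrist"; returns a dict with "pixels" (420x560x3 uint8, red, green, blue), "z_map" (420x560 float32, m along the optical axis (not along the pixel's ray), 0 where there is no reading), "fov_y" (degrees; the focal length in pixels is half the picture's height over the tangent of half this angle, whatever the lens; pixels are square), "cx", "cy" (the principal point, pixels), "R" (3x3) and "t" (3): a world point X has camera coordinates R X + t. Camera axes: x right, y down, z forward; pixel columns grow to the right and rows downward; lengths in m; the calibration is good to about 2 mm. A picture is of the moment at which its call begins.
- ctrl.hand_in(): hands the job in, once; it reports no verdict.
The state is a dict: "time_s": time; "qpos": joint angles; "joint_vel": joint speeds; "tau": joint torques, N m; "ee_pos": TCP position; "eef_rot": TCP orientation; "force": force on the tool from outside, world axes, zero at the start; "moment": the same for the moment, N m; "grip_width": finger opening in m.
Only numpy, scipy, OpenCV 4.12 (cv2) and the standard library are available. Lean on these libraries where they do the work, as an engineer would, in place of code of your own. Each camera call takes 0.05 s, during which the arm holds its last target.

### The job

Press the rod of each of the three depth gauges down as far as it will go. The two whose rods slide fully home are good: leave them standing where they are, rods home. The one that jams partway is a reject: set it down, without dropping it, inside the wooden tray, standing on its feet with its rod left pushed in as far as it went; knock nothing over and leave the other things on the bench alone.

Things in the scene. Friction and masses are not known exactly. Their poses are not given: they have to be found in the camera images.
- gauge_a: One of three lookalike loose wooden bridge depth gauges, 0.28 to 0.43 kg: beam 130 (own x) x 40 mm, from 54 to 90 mm up, on two end feet (26 x 60 mm, 54 high). Origin: centre of the underside, z up. A metal rod (16 mm diameter) with a dark round knob (40 mm diameter, 14 thick) slides upright through the beam's middle. One of the three, not known which, jams partway; two slide freely.
- gauge_a_knob (a point): Centre of the flat top of gauge_a's knob, on the gauge's vertical axis. 146 mm above the gauge's origin with the rod fully up, 106 mm with the rod fully home (knob resting on a 24 mm brass collar 2 mm proud of the beam's top).
- gauge_a_rod (a joint): Travel of that rod in m: 0 fully up, growing as it is pressed down, 0.040 fully home. It stays where it is left. A free rod needs about 4 N; the jamming one needs about 10 N and stops hard at about 0.026, leaving a gap of about 14 mm under its knob; it is stiff enough for its gauge to be lifted by the knob.
- gauge_b: One of three lookalike loose wooden bridge depth gauges, 0.28 to 0.43 kg: beam 130 (own x) x 40 mm, from 54 to 90 mm up, on two end feet (26 x 60 mm, 54 high). Origin: centre of the underside, z up. A metal rod (16 mm diameter) with a dark round knob (40 mm diameter, 14 thick) slides upright through the beam's middle. One of the three, not known which, jams partway; two slide freely.
- gauge_b_knob (a point): Centre of the flat top of gauge_b's knob, on the gauge's vertical axis. 146 mm above the gauge's origin with the rod fully up, 106 mm with the rod fully home (knob resting on a 24 mm brass collar 2 mm proud of the beam's top).
- gauge_b_rod (a joint): Travel of that rod in m: 0 fully up, growing as it is pressed down, 0.040 fully home. It stays where it is left. A free rod needs about 4 N; the jamming one needs about 10 N and stops hard at about 0.026, leaving a gap of about 14 mm under its knob; it is stiff enough for its gauge to be lifted by the knob.
- gauge_c: One of three lookalike loose wooden bridge depth gauges, 0.28 to 0.43 kg: beam 130 (own x) x 40 mm, from 54 to 90 mm up, on two end feet (26 x 60 mm, 54 high). Origin: centre of the underside, z up. A metal rod (16 mm diameter) with a dark round knob (40 mm diameter, 14 thick) slides upright through the beam's middle. One of the three, not known which, jams partway; two slide freely.
- gauge_c_knob (a point): Centre of the flat top of gauge_c's knob, on the gauge's vertical axis. 146 mm above the gauge's origin with the rod fully up, 106 mm with the rod fully home (knob resting on a 24 mm brass collar 2 mm proud of the beam's top).
- gauge_c_rod (a joint): Travel of that rod in m: 0 fully up, growing as it is pressed down, 0.040 fully home. It stays where it is left. A free rod needs about 4 N; the jamming one needs about 10 N and stops hard at about 0.026, leaving a gap of about 14 mm under its knob; it is stiff enough for its gauge to be lifted by the knob.
- tray: Shallow open wooden reject tray fixed to the bench, 210 mm (own x) by 160 mm (own y), 35 mm high, walls 6 mm thick. Origin: centre of its underside at bench level.
- tray_in (a point): Centre of the tray's inner floor, 6 mm above the bench; axes as the tray's.
- offcut: Bystander: loose pine offcut, 50 x 200 mm, 45 mm high; origin under its centre.
- sander: Bystander: loose cork sanding block with wooden back, 70 x 120 mm, 42 mm high; origin under its centre.
- square: Bystander: loose try square, wooden stock 24 x 110 x 22 mm at its origin, steel blade 160 mm along its +x.
There are look-alikes about, which are no part of the job. What is shaped like the gauge_b but turquoise is not meant. What is shaped like the gauge_c but blue or green is not meant.

How it is judged:
At the end, for the whole second after the job is handed in: Good gauges: rods past 37 of 40 mm, upright (0.1 rad), within 50 mm of where they began. Jamming gauge: rod past 21 mm, upright (0.1 rad), feet on the tray's floor, centre within 50 mm (tray x) and 55 mm (tray y) of the tray's centre. All at rest (value of joint each of gauge_a_rod, gauge_c_rod above 0.037 m and distance of each of gauge_a, gauge_c from where it was at the start of the episode below 0.05 m and angle between each of gauge_a, gauge_c, gauge_b's own z axis and vertical below 0.1 rad and linear speed of each of gauge_a, gauge_c, gauge_b below 0.02 m/s and value of joint gauge_b_rod above 0.021 m and x of gauge_b in the frame of tray_in between -0.05 and 0.05 m and y of gauge_b in the frame of tray_in between -0.055 and 0.055 m and z of gauge_b in the frame of tray_in between -0.005 and 0.008 m); the robot touches nothing.
It fails at once if a gauge is knocked over (tilts more than 0.6 rad) (angle between any of gauge_a, gauge_b, gauge_c's own z axis and vertical above 0.6 rad).
It fails at once if a gauge is dropped (falls loose faster than 0.7 m/s, about 25 mm) ((linear speed of gauge_a above 0.7 m/s and contact force between gauge_a and anything else below 0.2 N) or (linear speed of gauge_b above 0.7 m/s and contact force between gauge_b and anything else below 0.2 N) or (linear speed of gauge_c above 0.7 m/s and contact force between gauge_c and anything else below 0.2 N)).
It fails at once if a bystander is shifted more than 30 mm (distance of any of offcut, sander, square from where it was at the start of the episode above 0.03 m).
It also fails if it takes over 64 s, if anything falls off the work surface, if the arm or the gripper's body presses on something with over 40 N, if the wrist force passes 120 N, or if a joint passes its speed limit or range.

## Working session

There is one attempt and no reset: what is moved stays moved. The work goes in short steps, Python scripts to look and compute and a tool call to move; the robot and the scene stay as the last step left them, time stands still between calls to the robot, and variables do not carry over. Pictures are saved under pics/ and viewed, and the job is handed in when it is done.

Besides the shell and the picture viewer there is one more tool, called as name(argument=value, ...) on one line, values as JSON. send_rows: Moves the arm, as the interface text tells. Its arguments: {"type":"object","properties":{"series":{"type":"array"},"force":{"type":"number"}},"required":["series"]}

```bash
mkdir -p pics; ls; cat > h.py <<'E'
import numpy as np, cv2
from station import ctrl
def save(c,name):
    cv2.imwrite('pics/'+name+'.png',c['pixels'][:,:,::-1])
def K(c):
    return (c['pixels'].shape[0]/2)/np.tan(np.radians(c['fov_y'])/2)
def cloud(c):
    f=K(c);z=c['z_map'];h,w=z.shape
    u,v=np.meshgrid(np.arange(w),np.arange(h))
    P=np.stack([(u-c['cx'])/f*z,(v-c['cy'])/f*z,z],-1)
    W=(P-np.array(c['t']))@np.array(c['R'])
    W[z<=0]=np.nan
    return W
def ray(c,u,v,h):
    f=K(c);R=np.array(c['R']);t=np.array(c['t'])
    d=R.T@np.array([(u-c['cx'])/f,(v-c['cy'])/f,1]);o=-R.T@t
    return o+d*(h-o[2])/d[2]
E
python3 - <<'E'
from h import *
import pickle
D={}
for n in ['side','top','wrist']:
    c=ctrl.camera(n);save(c,n+'0');D[n]=c
    print(n,c['fov_y'],c['cx'],c['cy'],np.round(-np.array(c['R']).T@c['t'],3))
pickle.dump(D,open('d0.pkl','wb'))
print(ctrl.get_obs())
E
```

```text
pics
side 43.921395866692606 282.8344701796322 211.54221065440927 [0.382 1.059 1.09 ]
top 48.6648204002886 272.7542677999866 210.4869317201707 [0.316 0.113 1.224]
wrist 60.453152513578786 278.31893050014 205.58318498044275 [0.185 0.523 0.383]
{'time_s': 0.15, 'qpos': array([ 1.03440859e+00,  3.00371629e-01,  1.52142472e+00,  3.62127576e-05,
        1.32071738e+00, -6.66007107e-02]), 'joint_vel': array([-0.00043607, -0.0011884 , -0.00084692, -0.00049783,  0.00245004,
       -0.00132296]), 'tau': array([-3.06032480e-04, -5.31957364e+01, -3.52821636e+01,  7.07686809e-02,
        2.35844962e-02, -9.84205690e-05]), 'ee_pos': array([0.24887423, 0.49024483, 0.20320705]), 'eef_rot': array([-3.14067596e+00, -9.62987946e-05,  2.67179661e+00]), 'force': array([ 0.69891034,  0.90677785, -0.16737617]), 'moment': array([-0.01027619, -0.00498225,  0.02370282]), 'grip_width': 0.0940373301250702}
```

View pics/top0.png

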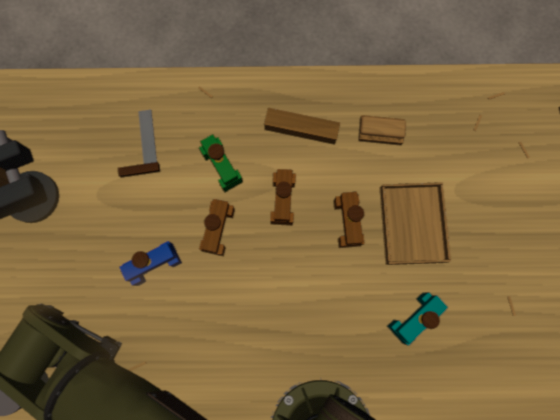

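View pics/side0.png

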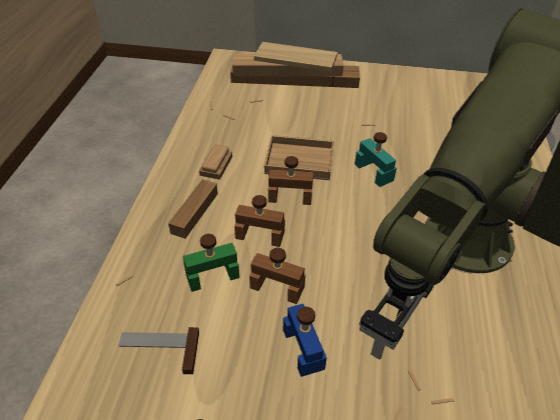

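View pics/wrist0.png

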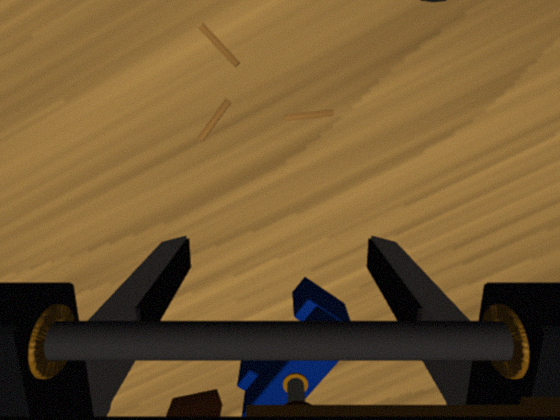

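The top view shows three brown gauges at pixels (215,225), (283,195) and (352,215), and the tray at (415,223). The green, blue and turquoise ones are decoys. Bystanders are the offcut (302,125), sander (382,130) and square (145,150). Next I measure the gauges and tray.

```bash
python3 - <<'E'
from h import *
import pickle
D=pickle.load(open('d0.pkl','rb'))
for n in ['top','side']:
    c=D[n];W=cloud(c);hsv=cv2.cvtColor(c['pixels'],cv2.COLOR_RGB2HSV)
    # knobs : z>0.125
    print(n, 'bench z', np.nanmedian(W[300:330,230:270,2]) if n=='top' else np.nanmedian(W[330:370,90:110,2]))
    m=((W[...,2]>0.138)&(W[...,2]<0.152)&(W[...,0]>0.2)&(W[...,0]<0.75)).astype(np.uint8)
    k,l,s,ce=cv2.connectedComponentsWithStats(m)
    for i in range(1,k):
        if 25<s[i,4]<700:
            p=W[l==i]; print(' knob px',ce[i].round(1),s[i,4],'med',np.nanmedian(p,0).round(4),'ray',ray(c,*ce[i],0.146).round(4))
    m=((W[...,2]>0.080)&(W[...,2]<0.098)&(W[...,0]>0.2)&(W[...,0]<0.75)).astype(np.uint8)
    k,l,s,ce=cv2.connectedComponentsWithStats(m)
    for i in range(1,k):
        if 100<s[i,4]<3000:
            p=W[l==i]; q=np.nanmedian(hsv[l==i],0)
            r=cv2.minAreaRect(p[:,:2].astype(np.float32)*1000)
            print(' beam px',ce[i].round(1),s[i,4],'z',np.nanmedian(p[:,2]).round(4),'hsv',q,'rect mm',np.round(r[0],1),np.round(r[1],1),round(r[2],1))
# tray top rim
c=D['top'];W=cloud(c)
roi=np.zeros(W.shape[:2],bool);roi[172:275,370:460]=1
m=roi&(W[...,2]>0.025)&(W[...,2]<0.05)
r=cv2.minAreaRect(W[m][:,:2].astype(np.float32)*1000);print('tray rim',r,np.nanmedian(W[m][:,2]))
print('floor',np.nanmedian(W[210:240,400:430,2]))
E
```

```text
top bench z -0.0009899385015410228
 knob px [ 10.3 151.6] 241 med [0.6777 0.747  0.1491] ray [0.6802 0.7493 0.146 ]
 knob px [215.3 151.1] 206 med [0.6759 0.2518 0.1454] ray [0.6756 0.2511 0.146 ]
 knob px [ 16.2 191.4] 544 med [0.5803 0.7234 0.1496] ray [0.5807 0.7255 0.146 ]
 knob px [283.3 188.8] 127 med [0.5809 0.088  0.1396] ray [0.5796 0.0877 0.146 ]
 knob px [355.4 212.9] 222 med [ 0.5192 -0.0816  0.1446] ray [ 0.5191 -0.0816  0.146 ]
 knob px [139.5 259.3] 238 med [0.416  0.4238 0.145 ] ray [0.4155 0.4236 0.146 ]
 knob px [430.2 319.7] 258 med [ 0.2712 -0.2395  0.1448] ray [ 0.2718 -0.2394  0.146 ]
 beam px [219.4 160.9] 571 z 0.0893 hsv [ 65. 199.  93.] rect mm [676.9 251.6] [130.   39.9] 30.0
 beam px [ 16.9 169.1] 233 z 0.089 hsv [11. 31. 69.] rect mm [659.6 753.4] [38.5 94.1] 47.6
 beam px [283.7 175.8] 215 z 0.089 hsv [ 15. 200.  98.] rect mm [624.1  85.3] [38.  44.8] 89.0
 beam px [ 28.6 203.1] 163 z 0.0909 hsv [ 18. 121.  37.] rect mm [556.5 731.3] [ 42.8 130. ] 43.2
 beam px [281.8 207.8] 374 z 0.0891 hsv [ 15. 199.  97.] rect mm [551.7  89.9] [39.9 71. ] 85.8
 beam p
[... 1078 characters left out ...]
 85. 156. 119.] rect mm [ 271.1 -241.9] [ 47.7 133.8] 41.9
 beam px [290.1 176. ] 471 z 0.0886 hsv [ 13. 150. 116.] rect mm [521.4 -84.4] [128.9  51.5] 6.9
 beam px [259.1 214.3] 564 z 0.089 hsv [ 13. 150. 116.] rect mm [582.   86.2] [ 45.1 129.2] 86.0
 beam px [209.1 255.7] 704 z 0.0892 hsv [ 64. 144. 108.] rect mm [677.2 250. ] [130.8  45.1] 29.1
 beam px [277.2 267.4] 711 z 0.089 hsv [ 13. 150. 116.] rect mm [505.1 258.2] [ 45.1 130.9] 76.0
 beam px [305.  333.9] 768 z 0.0892 hsv [110. 183. 122.] rect mm [416.6 423. ] [ 41.4 132.8] 26.8
tray rim ((515.3939208984375, -256.80322265625), (212.16819763183594, 161.2760009765625), 1.22196364402771) 0.03304110135609026
floor 0.005193415198229265
```

```bash
cat >> h.py <<'E'
G={'L':(.5045,.259),'M':(.581,.088),'R':(.520,-.082)}
def knobs(cs,which=G):
    for k in which:
        x,y=which[k]; pr=[];uv=[];zz=[]
        for c in cs:
            W=cloud(c);m=(np.hypot(W[...,0]-x,W[...,1]-y)<.026)&(W[...,2]>.098)&(W[...,2]<.155)
            P=W[m]
            if len(P)<20: continue
            z=np.nanpercentile(P[:,2],[50,70,85]); m&=W[...,2]>z[1]-.004
            v,u=np.nonzero(m); uv.append((u.mean(),v.mean())); zz.append(z.round(4))
            pr.append(K(c)*0+0)
            A=np.array([[K(c),0,c['cx']],[0,K(c),c['cy']],[0,0,1]])@np.c_[c['R'],c['t']]
            pr[-1]=A
        out=None
        if len(pr)==2:
            X=cv2.triangulatePoints(pr[0],pr[1],np.array(uv[0]),np.array(uv[1]));out=(X[:3]/X[3]).ravel().round(4)
        print(k,'uv',np.round(uv,1).tolist(),'zpct',[list(map(float,a)) for a in zz],'tri',out)
E
python3 - <<'E'
from h import *
import pickle
D=pickle.load(open('d0.pkl','rb'))
knobs([D['top'],D['side']])
c=D['wrist']
print(np.array(c['R']).round(3))
E
```

```text
L uv [[211.4, 221.6], [277.0, 253.8]] zpct [[0.1352, 0.1368, 0.1376], [0.1349, 0.136, 0.137]] tri [0.5042 0.2595 0.1361]
M uv [[283.2, 188.9], [258.6, 200.2]] zpct [[0.1383, 0.1396, 0.1406], [0.1372, 0.1388, 0.14]] tri [0.5814 0.0876 0.1386]
R uv [[355.5, 212.7], [290.6, 160.8]] zpct [[0.1444, 0.1456, 0.1464], [0.1417, 0.1437, 0.1453]] tri [ 0.5206 -0.0825  0.143 ]
[[ 0.454  0.891 -0.001]
 [ 0.864 -0.439  0.246]
 [ 0.219 -0.113 -0.969]]
```

```bash
cat >> h.py <<'E'
from scipy.spatial.transform import Rotation as Ro
def delta(target,yaw=None):
    o=ctrl.get_obs();R=Ro.from_euler('xyz',o['eef_rot'])
    d=R.inv().apply(np.array(target)-o['ee_pos'])
    rv=np.zeros(3)
    y=o['eef_rot'][2] if yaw is None else yaw
    rv=(R.inv()*Ro.from_euler('xyz',[np.pi,0,y])).as_rotvec(degrees=True)
    print('shift',d.round(4),'turn',rv.round(2),'at',o['ee_pos'].round(4),o['eef_rot'].round(3))
E
python3 -c "
from h import *
delta([.5042,.2592,.180])"
```

```text
shift [-0.3323 -0.0904  0.0233] turn [-0.05 -0.01  0.  ] at [0.2489 0.4902 0.2032] [-3.141 -0.     2.672]
```

send_rows(series=[[0, 0, 0, -0.045, -0.012, 0, -1], [0, 0, 0, -0.09, -0.024, 0, -1], [0, 0, 0, -0.135, -0.036, 0, -1], [0, 0, 0, -0.18, -0.048, 0, -1], [0, 0, 0, -0.225, -0.06, 0, -1], [0, 0, 0, -0.27, -0.073, 0, -1], [0, 0, 0, -0.315, -0.085, 0, -1], [0, 0, 0, -0.332, -0.09, 0, -1]], force=20)

```text
time_s: 0.95
ee_pos: [0.5064, 0.2571, 0.2032]
eef_rot: [-3.141, 0.0, 2.669]
force: [-0.2, 0.4, -0.7]
grip_width: 0.0334
```

```bash
python3 -c "
from h import *
delta([.5042,.2592,.160]);print(ctrl.get_obs())"
```

```text
shift [0.0029 0.0009 0.0432] turn [-0.03  0.   -0.  ] at [0.5064 0.2571 0.2032] [-3.141  0.     2.669]
{'time_s': 0.95, 'qpos': array([ 4.05524496e-01,  3.40508588e-01,  1.46857116e+00, -4.07415632e-04,
        1.33297515e+00, -6.92500293e-01]), 'joint_vel': array([-0.23449324,  0.11252047, -0.14394152,  0.01292428,  0.0409134 ,
       -0.23821128]), 'tau': array([-3.08701163e-01, -5.64382267e+01, -3.52957106e+01, -1.02281047e-01,
        4.06356150e-03, -2.21083257e-01]), 'ee_pos': array([0.5063829 , 0.25711362, 0.20323961]), 'eef_rot': array([-3.14098410e+00,  9.56905696e-06,  2.66891719e+00]), 'force': array([-0.22330737,  0.43308193, -0.74640301]), 'moment': array([ 0.00238661,  0.0293735 , -0.05306183]), 'grip_width': 0.03339813956919379}
```

send_rows(series=[[0, 0, 0, 0, 0, 0, -1], [0, 0, 0, 0, 0, 0.02, -1], [0, 0, 0, 0, 0, 0.035, -1], [0, 0, 0, 0, 0, 0.035, -1], [0, 0, 0, 0, 0, 0.035, -1]])

```text
time_s: 1.45
ee_pos: [0.5037, 0.2608, 0.1691]
eef_rot: [3.142, -0.0, 2.673]
force: [-0.5, -0.3, 0.4]
grip_width: 0.0004
```

```bash
python3 -c "
from h import *
delta([.5042,.2592,.155])
c=ctrl.camera('wrist');save(c,'w1')"
```

```text
shift [-0.0012 -0.0012  0.0141] turn [ 0.   -0.01 -0.  ] at [0.5037 0.2608 0.1691] [ 3.142 -0.     2.673]
```

View pics/w1.png

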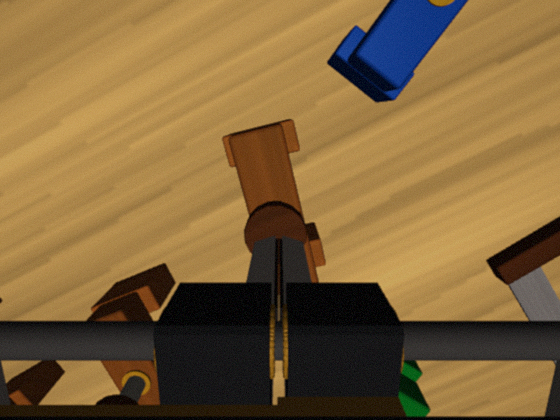

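The closed fingertips sit over the knob at about (275,225), centred. I press down now.

send_rows(series=[[0, 0, 0, -0.001, -0.001, 0.008, -1], [0, 0, 0, -0.001, -0.001, 0.012, -1], [0, 0, 0, -0.001, -0.001, 0.016, -1], [0, 0, 0, -0.001, -0.001, 0.02, -1], [0, 0, 0, -0.001, -0.001, 0.024, -1], [0, 0, 0, -0.001, -0.001, 0.027, -1], [0, 0, 0, -0.001, -0.001, 0.029, -1]])

```text
time_s: 2.2
ee_pos: [0.5047, 0.2585, 0.1393]
eef_rot: [-3.141, -0.0, 2.672]
force: [0.9, -0.6, 0.1]
grip_width: 0.0007
```

send_rows(series=[[0, 0, 0, 0, 0, 0.002, -1], [0, 0, 0, 0, 0, 0.003, -1]])

```text
time_s: 2.4
ee_pos: [0.5047, 0.2585, 0.1365]
eef_rot: [-3.142, -0.0, 2.672]
force: [0.5, 0.5, 0.2]
grip_width: 0.0006
```

```bash
python3 -c "
from h import *
c=ctrl.camera('side');save(c,'s2');c=ctrl.camera('wrist');save(c,'w2');o=ctrl.get_obs();print(o['force'],o['ee_pos'])"
```

```text
[ 0.15449937 -0.60339017  0.46204482] [0.50469406 0.258508   0.1365715 ]
```

View pics/s2.png

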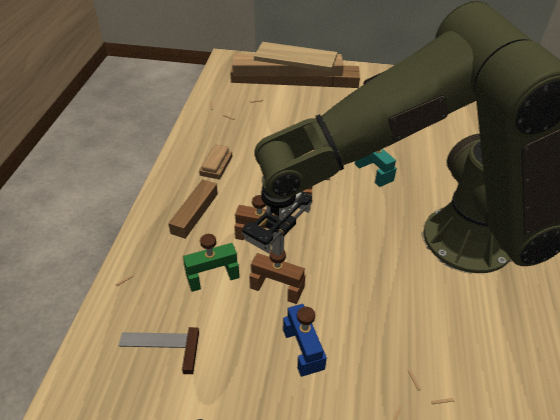

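View pics/w2.png

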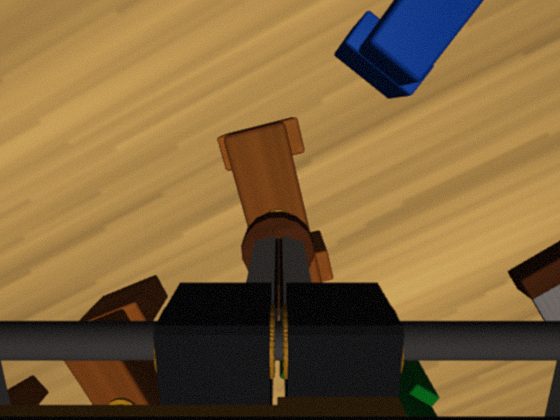

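```bash
python3 -c "
from h import *
c=ctrl.camera('side');W=cloud(c)
cv2.imwrite('pics/s2z.png',cv2.resize(c['pixels'][215:300,230:330,::-1],(800,680),interpolation=cv2.INTER_CUBIC))
for v in range(250,272,2): print(v,[round(float(W[v,u,2]),3) for u in range(268,290,3)])
"
```

```text
250 [0.246, 0.152, 0.16, 0.165, 0.151, 0.134, 0.001, -0.001]
252 [0.239, 0.132, 0.15, 0.155, 0.148, 0.133, -0.001, 0.0]
254 [0.003, 0.134, 0.138, 0.152, 0.138, 0.134, -0.002, 0.0]
256 [0.002, 0.141, 0.135, 0.132, 0.139, 0.133, 0.001, -0.001]
258 [0.084, 0.133, 0.136, 0.135, 0.137, 0.133, -0.002, -0.002]
260 [0.09, 0.125, 0.134, 0.136, 0.133, 0.129, -0.003, -0.002]
262 [0.091, 0.093, 0.124, 0.125, 0.125, 0.09, 0.091, -0.001]
264 [0.086, 0.087, 0.093, 0.101, 0.098, 0.09, 0.087, 0.091]
266 [0.089, 0.091, 0.092, 0.099, 0.088, 0.089, 0.091, 0.089]
268 [0.089, 0.089, 0.09, 0.094, 0.091, 0.088, 0.089, 0.091]
270 [0.088, 0.093, 0.091, 0.091, 0.087, 0.092, 0.091, 0.09]
```

View pics/s2z.png

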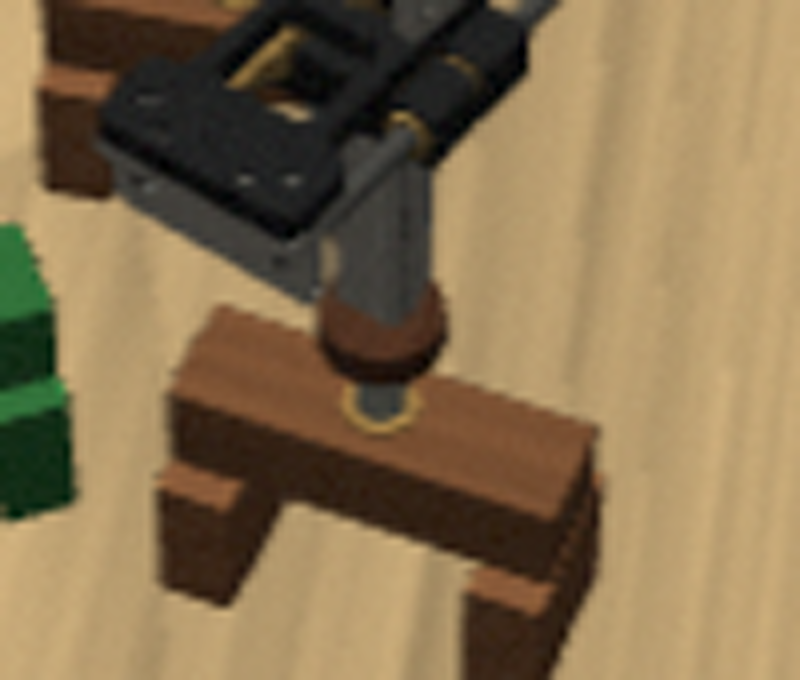

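```bash
python3 -c "
from h import *
print(ctrl.finger_overhang)
c=ctrl.camera('side');W=cloud(c)
for v in range(236,262,2): print(v,[tuple(W[v,u].round(3).tolist()) for u in (274,277,280)])
"
```

```text
0.019
236 [(0.504, 0.31, 0.254), (0.498, 0.304, 0.249), (0.498, 0.261, 0.202)]
238 [(0.503, 0.313, 0.251), (0.503, 0.273, 0.207), (0.498, 0.262, 0.197)]
240 [(0.503, 0.314, 0.246), (0.503, 0.272, 0.2), (0.497, 0.264, 0.192)]
242 [(0.51, 0.27, 0.189), (0.503, 0.275, 0.196), (0.497, 0.263, 0.183)]
244 [(0.511, 0.267, 0.179), (0.503, 0.275, 0.189), (0.497, 0.263, 0.177)]
246 [(0.51, 0.269, 0.174), (0.503, 0.274, 0.181), (0.497, 0.265, 0.172)]
248 [(0.511, 0.266, 0.163), (0.503, 0.273, 0.173), (0.498, 0.26, 0.159)]
250 [(0.511, 0.268, 0.159), (0.503, 0.27, 0.163), (0.497, 0.262, 0.154)]
252 [(0.511, 0.268, 0.151), (0.503, 0.272, 0.158), (0.498, 0.257, 0.141)]
254 [(0.512, 0.26, 0.134), (0.503, 0.273, 0.152), (0.497, 0.26, 0.138)]
256 [(0.511, 0.265, 0.133), (0.504, 0.267, 0.137), (0.497, 0.264, 0.135)]
258 [(0.509, 0.274, 0.137), (0.503, 0.272, 0.135), (0.496, 0.272, 0.137)]
260 [(0.509, 0.277, 0.133), (0.502, 0.275, 0.132), (0.495, 0.273, 0.131)]
```

Side view: the tips rest on the knob top, which is still at about 0.135, with the TCP at 0.1365. The closed fingers therefore seem to reach less far than the text says. I keep pressing in small steps and watch the force.

send_rows(series=[[0, 0, 0, 0, 0, 0.002, -1], [0, 0, 0, 0, 0, 0.004, -1]])

```text
time_s: 2.8
ee_pos: [0.5049, 0.2586, 0.1329]
eef_rot: [3.141, 0.0, 2.672]
force: [-0.7, -0.4, 3.2]
grip_width: 0.0006
```

```bash
python3 -c "
from h import *
c=ctrl.camera('side');save(c,'s3');W=cloud(c);c2=ctrl.camera('top');save(c2,'t3')
o=ctrl.get_obs();print(o['force'],o['ee_pos'],o['grip_width'])
for v in range(250,266,2): print(v,[round(float(W[v,u,2]),3) for u in range(268,290,3)])
cv2.imwrite('pics/s3z.png',cv2.resize(c['pixels'][215:300,230:330,::-1],(800,680),interpolation=cv2.INTER_CUBIC))
"
```

```text
[ 0.35487667 -0.27312002 -1.19404657] [0.50474934 0.25852761 0.13254804] 0.00010330997488258644
250 [0.247, 0.154, 0.16, 0.166, 0.153, 0.143, -0.001, -0.001]
252 [0.237, 0.148, 0.151, 0.158, 0.142, 0.133, -0.0, -0.001]
254 [-0.002, 0.137, 0.144, 0.152, 0.136, 0.133, 0.001, -0.0]
256 [-0.001, 0.133, 0.131, nan, 0.137, 0.133, -0.0, 0.003]
258 [0.085, 0.13, 0.133, 0.137, 0.134, 0.134, 0.001, -0.001]
260 [0.084, 0.123, 0.132, 0.134, 0.134, 0.127, -0.003, 0.0]
262 [0.087, 0.092, 0.124, 0.124, 0.125, 0.089, 0.088, 0.003]
264 [0.087, 0.089, 0.098, 0.105, 0.097, 0.091, 0.09, 0.092]
```

View pics/s3z.png

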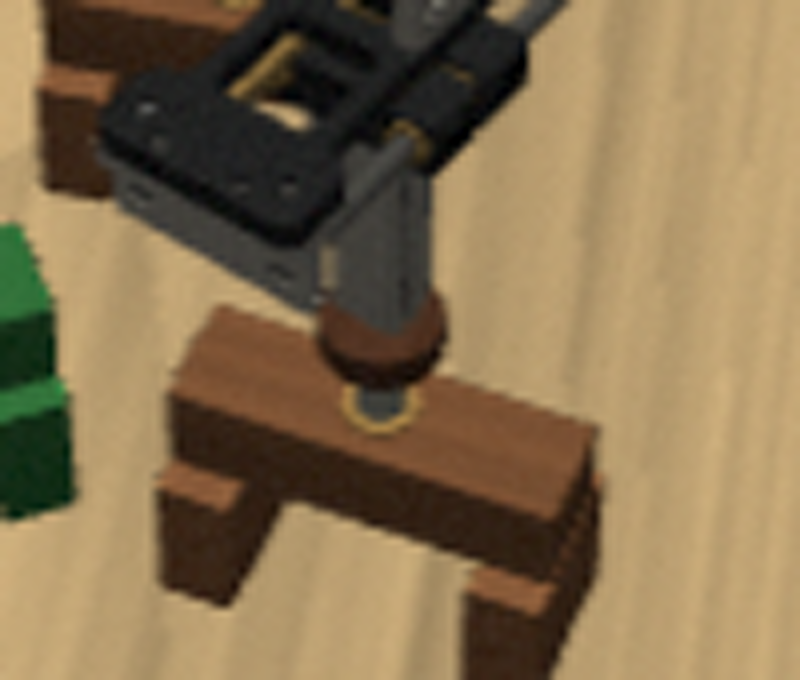

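send_rows(series=[[0, 0, 0, 0, 0, 0.002, -1], [0, 0, 0, 0, 0, 0.004, -1], [0, 0, 0, 0, 0, 0.006, -1], [0, 0, 0, 0, 0, 0.008, -1]])

```text
time_s: 3.3
ee_pos: [0.5048, 0.2585, 0.1245]
eef_rot: [3.141, 0.0, 2.672]
force: [1.1, 0.2, 3.6]
grip_width: 0.0006
```

```bash
python3 -c "
from h import *
c=ctrl.camera('side');W=cloud(c)
o=ctrl.get_obs();print(o['force'],o['ee_pos'],o['grip_width'])
for v in range(250,270,2): print(v,[round(float(W[v,u,2]),3) for u in range(268,290,3)])
"
```

```text
[1.62692698 0.18412927 1.60161948] [0.50472066 0.2585209  0.12423115] 0.0004905227679916853
250 [0.245, 0.153, 0.159, 0.167, 0.155, 0.142, 0.002, -0.001]
252 [0.237, 0.148, 0.148, 0.155, 0.146, 0.136, 0.003, 0.005]
254 [0.233, 0.138, 0.147, 0.151, 0.139, 0.124, -0.002, 0.001]
256 [0.226, 0.127, 0.138, 0.144, 0.134, 0.123, 0.001, 0.0]
258 [0.094, 0.126, 0.124, 0.137, 0.125, 0.123, 0.0, 0.0]
260 [0.091, 0.126, 0.125, 0.122, 0.123, 0.126, -0.0, 0.003]
262 [0.089, 0.119, 0.124, 0.125, 0.123, 0.118, 0.089, 0.003]
264 [0.091, 0.088, 0.116, 0.118, 0.116, 0.089, 0.09, 0.091]
266 [0.087, 0.085, 0.091, 0.096, 0.09, 0.092, 0.09, 0.091]
268 [0.088, 0.089, 0.092, 0.091, 0.088, 0.09, 0.089, 0.09]
```

The knob follows the TCP at about 4 N, so this rod may be free. I continue.

send_rows(series=[[0, 0, 0, 0, 0, 0.003, -1], [0, 0, 0, 0, 0, 0.006, -1], [0, 0, 0, 0, 0, 0.008, -1]])

```text
time_s: 3.65
ee_pos: [0.5048, 0.2585, 0.1164]
eef_rot: [3.142, 0.0, 2.672]
force: [0.1, 0.5, 2.1]
grip_width: 0.0004
```

send_rows(series=[[0, 0, 0, 0, 0, 0.003, -1], [0, 0, 0, 0, 0, 0.006, -1], [0, 0, 0, 0, 0, 0.008, -1]])

```text
time_s: 3.95
ee_pos: [0.5047, 0.2585, 0.1084]
eef_rot: [3.142, -0.0, 2.672]
force: [0.5, -0.3, 3.2]
grip_width: 0.0002
```

send_rows(series=[[0, 0, 0, 0, 0, 0.001, -1], [0, 0, 0, 0, 0, 0.002, -1]])

```text
time_s: 4.15
ee_pos: [0.5047, 0.2585, 0.1066]
eef_rot: [3.142, 0.0, 2.672]
force: [0.5, -0.1, 3.8]
grip_width: 0.0006
```

send_rows(series=[[0, 0, 0, 0, 0, 0.001, -1], [0, 0, 0, 0, 0, 0.0015, -1]])

```text
time_s: 4.35
ee_pos: [0.5047, 0.2585, 0.1051]
eef_rot: [3.141, 0.0, 2.672]
force: [1.4, 0.6, 2.6]
grip_width: 0.0005
```

send_rows(series=[[0, 0, 0, 0, 0, 0.001, -1], [0, 0, 0, 0, 0, 0.0015, -1]])

```text
time_s: 4.55
ee_pos: [0.5049, 0.2586, 0.1044]
eef_rot: [3.141, 0.0, 2.672]
force: [-3.1, -0.3, 15.0]
grip_width: 0.0004
```

send_rows(series=[[0, 0, 0, 0, 0, 0.001, -1], [0, 0, 0, 0, 0, 0.0015, -1]])

```text
time_s: 4.75
ee_pos: [0.505, 0.2587, 0.1042]
eef_rot: [3.14, 0.001, 2.672]
force: [-9.1, -3.5, 27.6]
grip_width: 0.0003
```

```bash
python3 -c "
from h import *
c=ctrl.camera('side');W=cloud(c)
o=ctrl.get_obs();print(o['force'],o['ee_pos'],o['grip_width'])
for v in range(254,276,2): print(v,[round(float(W[v,u,2]),3) for u in range(268,290,3)])
"
```

```text
[-7.89704775 -3.19792296 23.76548739] [0.50495999 0.25869042 0.10420155] 0.0006104433745628603
254 [0.236, 0.136, 0.143, 0.15, 0.138, -0.003, 0.005, -0.002]
256 [0.228, 0.132, 0.138, 0.143, 0.126, 0.003, 0.0, 0.0]
258 [0.219, 0.123, 0.133, 0.138, 0.125, 0.102, 0.001, -0.005]
260 [0.212, 0.116, 0.122, 0.128, 0.11, 0.108, 0.001, 0.003]
262 [0.208, 0.107, 0.119, 0.124, 0.108, 0.106, 0.087, -0.001]
264 [0.092, 0.103, 0.106, 0.106, 0.105, 0.107, 0.092, 0.09]
266 [0.088, 0.105, 0.106, 0.106, 0.105, 0.1, 0.088, 0.089]
268 [0.089, 0.096, 0.103, 0.104, 0.101, 0.094, 0.089, 0.089]
270 [0.084, 0.089, 0.093, 0.094, 0.092, 0.087, 0.089, 0.089]
272 [0.073, 0.084, 0.09, 0.088, 0.088, 0.092, 0.089, 0.094]
274 [0.069, 0.075, 0.079, 0.081, 0.086, 0.094, 0.087, 0.089]
```

Rod L is home: the knob top reads 0.106 and the force rises hard. I rise and go to M.

send_rows(series=[[0, 0, 0, 0, 0, -0.03, -1], [0, 0, 0, 0, 0, -0.07, -1], [0, 0, 0, 0, 0, -0.07, -1]])

```text
time_s: 5.1
ee_pos: [0.5062, 0.2592, 0.1768]
eef_rot: [3.136, 0.004, 2.672]
force: [-0.5, -0.1, 0.1]
grip_width: 0.0007
```

```bash
python3 -c "
from h import *
delta([.5814,.0876,.175])
c=ctrl.camera('side');save(c,'s4');knobs([c],{'L':G['L']})"
```

```text
shift [-0.1447 -0.119   0.0018] turn [0.3  0.24 0.  ] at [0.5062 0.2592 0.1768] [3.136 0.004 2.672]
L uv [[276.7, 261.6]] zpct [[0.1047, 0.1061, 0.107]] tri None
```

View pics/s4.png

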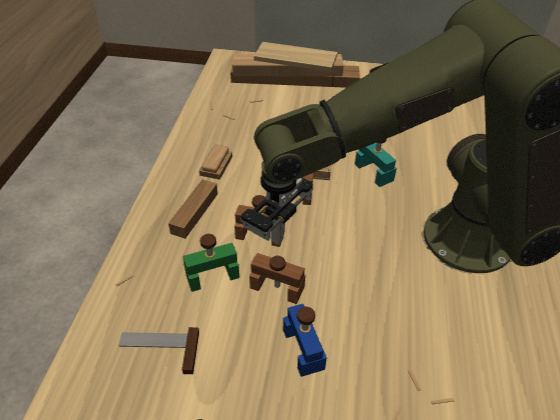

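L is home and standing at (277,262). Now to M.

send_rows(series=[[0, 0, 0, -0.038, -0.031, 0, -1], [0, 0, 0, -0.076, -0.062, 0, -1], [0, 0, 0, -0.114, -0.093, 0, -1], [0.3, 0.2, 0, -0.145, -0.119, 0, -1], [0.3, 0.2, 0, -0.145, -0.119, 0, -1], [0.3, 0.2, 0, -0.145, -0.119, 0, -1]])

```text
time_s: 5.75
ee_pos: [0.5796, 0.0863, 0.1706]
eef_rot: [-3.135, -0.006, 2.67]
force: [-0.1, 0.4, -0.8]
grip_width: 0.0007
```

```bash
python3 -c "
from h import *
delta([.5814,.0872,.1372])
c=ctrl.camera('wrist');save(c,'w5')"
```

```text
shift [-0.0013  0.0019  0.0334] turn [-0.37 -0.33  0.  ] at [0.5796 0.0863 0.1706] [-3.135 -0.006  2.67 ]
```

View pics/w5.png

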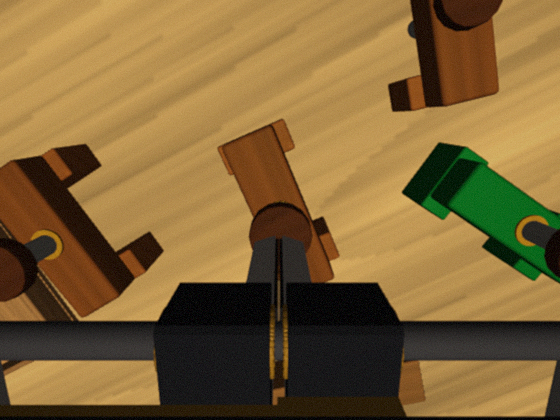

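Fingers over M's knob at (278,228). I press.

send_rows(series=[[-0.3, -0.3, 0, -0.001, 0.002, 0.015, -1], [-0.3, -0.3, 0, -0.001, 0.002, 0.03, -1], [-0.3, -0.3, 0, -0.001, 0.002, 0.034, -1], [-0.3, -0.3, 0, -0.001, 0.002, 0.037, -1], [-0.3, -0.3, 0, -0.001, 0.002, 0.04, -1], [-0.3, -0.3, 0, -0.001, 0.002, 0.043, -1]])

```text
time_s: 6.4
ee_pos: [0.5817, 0.0884, 0.1295]
eef_rot: [3.141, 0.002, 2.672]
force: [-1.6, 1.5, 2.8]
grip_width: 0.0003
```

send_rows(series=[[0, 0, 0, 0, 0, 0.002, -1], [0, 0, 0, 0, 0, 0.004, -1], [0, 0, 0, 0, 0, 0.006, -1]])

```text
time_s: 6.7
ee_pos: [0.5817, 0.088, 0.1231]
eef_rot: [3.141, 0.002, 2.672]
force: [-1.8, 1.7, 4.0]
grip_width: 0.0004
```

send_rows(series=[[0, 0, 0, 0, 0, 0.002, -1], [0, 0, 0, 0, 0, 0.004, -1], [0, 0, 0, 0, 0, 0.006, -1]])

```text
time_s: 7.0
ee_pos: [0.5817, 0.0879, 0.117]
eef_rot: [3.142, 0.002, 2.672]
force: [-1.2, 1.7, 3.4]
grip_width: 0.0006
```

send_rows(series=[[0, 0, 0, 0, 0, 0.002, -1], [0, 0, 0, 0, 0, 0.003, -1]])

```text
time_s: 7.2
ee_pos: [0.5817, 0.0879, 0.1139]
eef_rot: [-3.142, 0.002, 2.672]
force: [-2.2, 2.1, 3.3]
grip_width: 0.0005
```

Free so far. I carry on to home.

send_rows(series=[[0, 0, 0, 0, 0, 0.002, -1], [0, 0, 0, 0, 0, 0.004, -1], [0, 0, 0, 0, 0, 0.006, -1], [0, 0, 0, 0, 0, 0.008, -1]])

```text
time_s: 7.6
ee_pos: [0.5818, 0.0879, 0.106]
eef_rot: [3.142, 0.002, 2.672]
force: [-1.4, 2.2, 2.8]
grip_width: 0.0001
```

send_rows(series=[[0, 0, 0, 0, 0, 0.001, -1], [0, 0, 0, 0, 0, 0.002, -1]])

```text
time_s: 7.8
ee_pos: [0.5819, 0.0882, 0.1045]
eef_rot: [3.141, 0.002, 2.672]
force: [-4.9, 4.9, 13.9]
grip_width: 0.0003
```

send_rows(series=[[0, 0, 0, 0, 0, 0.001, -1], [0, 0, 0, 0, 0, 0.001, -1]])

```text
time_s: 8.0
ee_pos: [0.5819, 0.0885, 0.1044]
eef_rot: [3.14, 0.002, 2.672]
force: [-7.6, 5.0, 14.0]
grip_width: 0.0005
```

send_rows(series=[[0, 0, 0, 0, 0, -0.03, -1], [0, 0, 0, 0, 0, -0.07, -1], [0, 0, 0, 0, 0, -0.07, -1]])

```text
time_s: 8.3
ee_pos: [0.5836, 0.0879, 0.1781]
eef_rot: [3.138, 0.009, 2.672]
force: [-0.2, 0.7, 0.3]
grip_width: 0.0007
```

```bash
python3 -c "
from h import *
delta([.5203,-.0822,.170])
c=ctrl.camera('side');save(c,'s6');knobs([c],{'L':G['L'],'M':G['M']})"
```

```text
shift [-0.0205 -0.1803  0.0076] turn [0.21 0.49 0.  ] at [0.5836 0.0879 0.1781] [3.138 0.009 2.672]
L uv [[276.8, 261.8]] zpct [[0.1049, 0.1062, 0.1075]] tri None
M uv [[258.7, 209.0]] zpct [[0.1052, 0.1063, 0.1072]] tri None
```

View pics/s6.png

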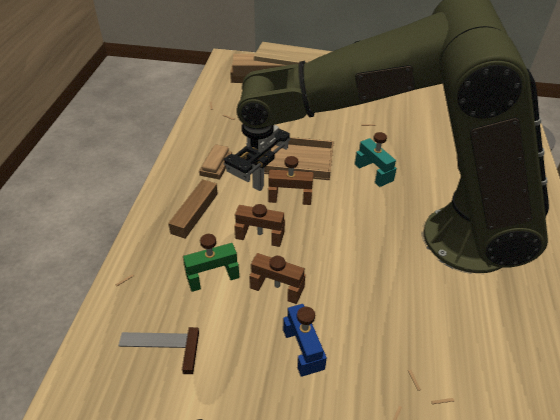

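L and M are both home (knob tops at 0.106), so R should be the reject. I move to it and press.

send_rows(series=[[0, 0, 0, -0.005, -0.045, 0, -1], [0, 0, 0, -0.01, -0.09, 0, -1], [0, 0, 0, -0.015, -0.135, 0, -1], [0.2, 0.4, 0, -0.02, -0.18, 0, -1], [0.2, 0.4, 0, -0.02, -0.18, 0, -1], [0.2, 0.4, 0, -0.02, -0.18, 0, -1]])

```text
time_s: 8.95
ee_pos: [0.5175, -0.0822, 0.1722]
eef_rot: [-3.138, -0.006, 2.67]
force: [0.6, 0.0, 0.2]
grip_width: 0.0009
```

```bash
python3 -c "
from h import *
delta([.5203,-.0822,.144])
c=ctrl.camera('wrist');save(c,'w7')"
```

```text
shift [-0.0027  0.0014  0.0282] turn [-0.22 -0.37  0.  ] at [ 0.5175 -0.0822  0.1722] [-3.138 -0.006  2.67 ]
```

View pics/w7.png

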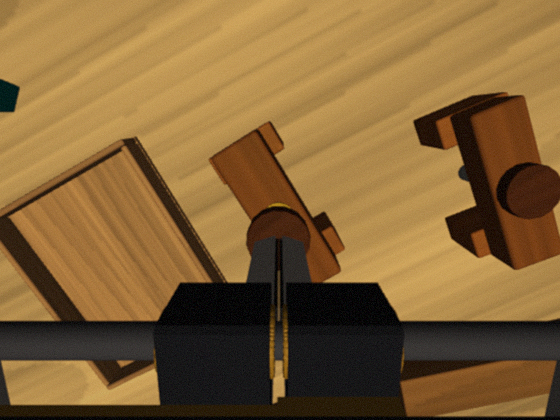

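Fingers over R's knob at (278,232). I press: contact at about 28 mm down, jam expected near TCP 0.118.

send_rows(series=[[-0.2, -0.3, 0, -0.002, 0.001, 0.015, -1], [-0.2, -0.3, 0, -0.002, 0.001, 0.026, -1], [-0.2, -0.3, 0, -0.002, 0.001, 0.029, -1], [-0.2, -0.3, 0, -0.002, 0.001, 0.032, -1], [-0.2, -0.3, 0, -0.002, 0.001, 0.035, -1], [-0.2, -0.3, 0, -0.002, 0.001, 0.038, -1]])

```text
time_s: 9.6
ee_pos: [0.5199, -0.0808, 0.1356]
eef_rot: [-3.142, -0.001, 2.673]
force: [-5.9, 2.6, 9.6]
grip_width: 0.0004
```

send_rows(series=[[0, 0, 0, 0, 0, 0.003, -1], [0, 0, 0, 0, 0, 0.006, -1], [0, 0, 0, 0, 0, 0.009, -1]])

```text
time_s: 9.9
ee_pos: [0.5199, -0.0808, 0.1266]
eef_rot: [-3.142, -0.001, 2.673]
force: [-6.5, 2.0, 9.6]
grip_width: 0.0002
```

10 N, so R is the stiff one. A few millimetres remain.

send_rows(series=[[0, 0, 0, 0, 0, 0.002, -1], [0, 0, 0, 0, 0, 0.004, -1], [0, 0, 0, 0, 0, 0.006, -1]])

```text
time_s: 10.2
ee_pos: [0.5198, -0.0807, 0.1206]
eef_rot: [-3.142, -0.001, 2.673]
force: [-6.0, 2.1, 10.1]
grip_width: 0.0004
```

send_rows(series=[[0, 0, 0, 0, 0, 0.001, -1], [0, 0, 0, 0, 0, 0.002, -1]])

```text
time_s: 10.4
ee_pos: [0.5198, -0.0807, 0.1186]
eef_rot: [-3.142, -0.001, 2.673]
force: [-6.4, 2.8, 8.7]
grip_width: 0.0005
```

send_rows(series=[[0, 0, 0, 0, 0, 0.001, -1], [0, 0, 0, 0, 0, 0.002, -1]])

```text
time_s: 10.6
ee_pos: [0.52, -0.0807, 0.1181]
eef_rot: [3.141, -0.0, 2.673]
force: [-16.4, 5.2, 34.5]
grip_width: 0.0009
```

Hard stop at TCP 0.118, a jam at about 26 mm travel. I rise and open, then check where the fingertips really are when open.

send_rows(series=[[0, 0, 0, 0, 0, -0.03, -1], [0, 0, 0, 0, 0, -0.07, -1], [0, 0, 0, 0, 0, -0.07, 0.6], [0, 0, 0, 0, 0, -0.07, 0.6], [0, 0, 0, 0, 0, -0.07, 0.6], [0, 0, 0, 0, 0, -0.07, 0.6]])

```text
time_s: 11.2
ee_pos: [0.5196, -0.0814, 0.185]
eef_rot: [-3.141, -0.002, 2.672]
force: [-0.0, -0.3, -0.1]
grip_width: 0.0294
```

```bash
python3 -c "
from h import *
o=ctrl.get_obs();print(o['ee_pos'],o['eef_rot'],o['grip_width'])
c=ctrl.camera('side');save(c,'s8');d=ctrl.camera('top');save(d,'t8');knobs([c],{'L':G['L'],'M':G['M'],'R':(.5203,-.082)})
w=ctrl.camera('wrist');save(w,'w8')
cv2.imwrite('pics/s8z.png',cv2.resize(c['pixels'][100:220,220:350,::-1],(780,720),interpolation=cv2.INTER_CUBIC))"
```

```text
[ 0.51955596 -0.08137852  0.18498613] [-3.14101428e+00 -2.01038961e-03  2.67201676e+00] 0.02935982241036125
L uv [[276.8, 261.9]] zpct [[0.1048, 0.106, 0.1072]] tri None
M uv [[258.6, 208.9]] zpct [[0.1053, 0.1063, 0.1075]] tri None
R uv [[290.6, 167.4]] zpct [[0.118, 0.1195, 0.1207]] tri None
```

View pics/s8z.png

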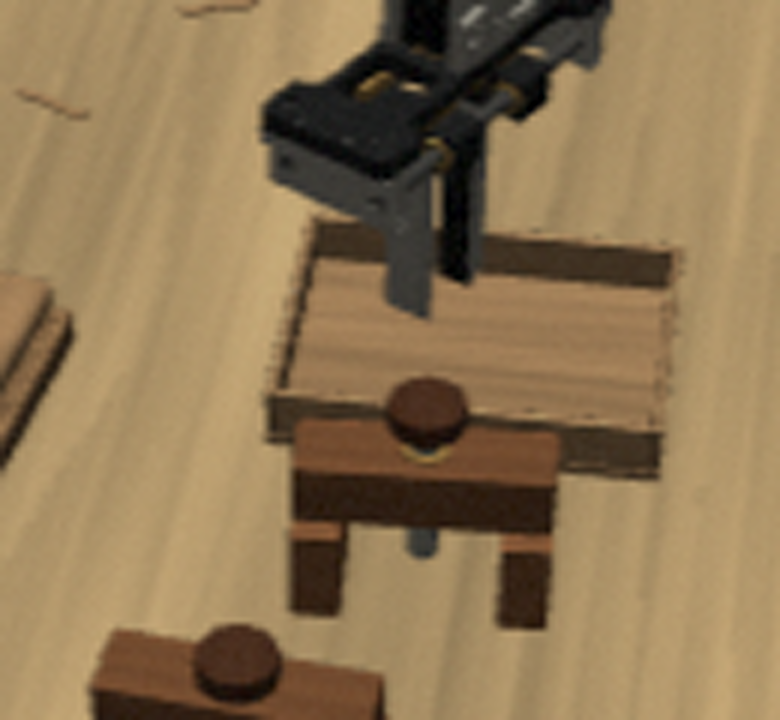

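View pics/w8.png

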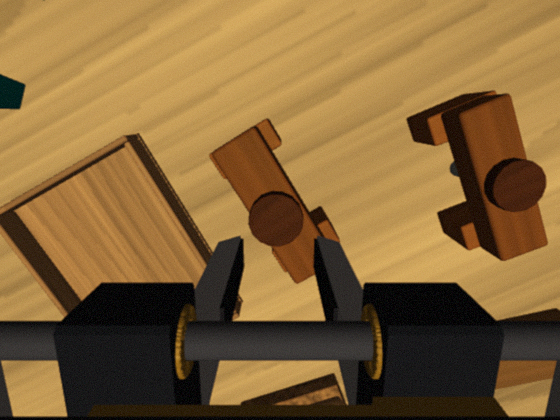

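```bash
python3 -c "
from h import *
c=ctrl.camera('side');W=cloud(c);o=ctrl.get_obs();print(o['ee_pos'])
R=Ro.from_euler('xyz',o['eef_rot'])
m=(np.abs(W-o['ee_pos'])[...,:2].max(-1)<.06)&(W[...,2]>.14)
v,u=np.nonzero(m);P=R.inv().apply(W[m]-o['ee_pos'])
i=np.argsort(-P[:,2])[:25]
for k in i: print(u[k],v[k],P[k].round(4))
w=ctrl.camera('wrist');W=cloud(w);m=(np.abs(W-o['ee_pos'])[...,:2].max(-1)<.06)&(W[...,2]>.14)
P=R.inv().apply(W[m]-o['ee_pos']);print('wrist max z',np.percentile(P[:,2],[90,98,99.5]))
"
```

```text
[ 0.51984843 -0.08157374  0.18568145]
299 145 [ 0.0073 -0.027  -0.0011]
294 144 [-0.0061 -0.0216 -0.0018]
297 145 [ 0.0034 -0.0227 -0.002 ]
298 146 [ 0.0092 -0.0192 -0.0034]
298 145 [ 0.0067 -0.0228 -0.0034]
295 144 [-0.0026 -0.0214 -0.0035]
294 143 [-0.0069 -0.0227 -0.0042]
296 145 [ 0.0029 -0.0183 -0.0045]
296 144 [ 0.0004 -0.0219 -0.0046]
288 153 [ 0.0061  0.0249 -0.0052]
296 143 [-0.0014 -0.0245 -0.0057]
287 153 [ 0.005   0.0281 -0.0067]
300 143 [ 0.0086 -0.0297 -0.0071]
298 144 [ 0.0072 -0.0217 -0.0079]
294 142 [-0.0065 -0.0219 -0.0084]
299 144 [ 0.0099 -0.0227 -0.0085]
295 142 [-0.0042 -0.0234 -0.0086]
298 143 [ 0.0052 -0.0247 -0.0086]
297 144 [ 0.0056 -0.0191 -0.0088]
285 152 [-0.0001  0.0306 -0.0094]
295 143 [-0.0009 -0.0186 -0.0096]
289 153 [ 0.0114  0.0279 -0.0097]
289 152 [ 0.0089  0.0243 -0.0097]
286 151 [ 0.0005  0.0267 -0.0107]
283 151 [-0.006   0.0318 -0.0108]
wrist max z [-0.07149732 -0.02496417 -0.00911066]
```

Measured: the visible fingertips end at about the reported TCP (1.5 mm above it by the contacts), not 19 mm ahead. For tips at about 0.097, below the knob (0.106 to 0.120) and above the beam (0.090), I go to TCP z of about 0.096.

send_rows(series=[[0, 0, 0, 0, 0, 0, 0.6], [0, 0, 0, 0, 0, 0, 0.6], [0, 0, 0, 0, 0, 0.02, 0.6], [0, 0, 0, 0, 0, 0.04, 0.6], [0, 0, 0, 0, 0, 0.055, 0.6], [0, 0, 0, 0, 0, 0.055, 0.6]])

```text
time_s: 12.05
ee_pos: [0.5191, -0.0814, 0.1294]
eef_rot: [-3.141, -0.003, 2.672]
force: [0.2, 0.0, 0.0]
grip_width: 0.0752
```

```bash
python3 -c "
from h import *
delta([.5203,-.082,.096]);print(ctrl.get_obs()['grip_width'])
w=ctrl.camera('wrist');save(w,'w9')"
```

```text
shift [-0.0014  0.0001  0.0334] turn [-0.05 -0.18  0.  ] at [ 0.5191 -0.0814  0.1294] [-3.141e+00 -3.000e-03  2.672e+00]
0.07516635901338899
```

View pics/w9.png

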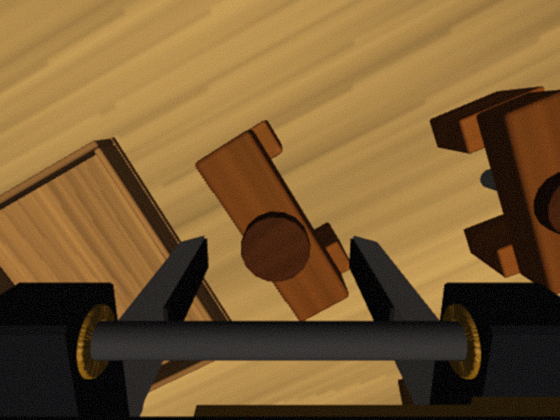

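The knob (276,247) is centred between the jaws (208 to 350). I go down the rest and close.

send_rows(series=[[0, 0, 0, -0.001, 0, 0.015, 0.6], [0, 0, 0, -0.001, 0, 0.028, 0.6], [0, 0, 0, -0.001, 0, 0.033, 0.6], [0, 0, 0, -0.001, 0, 0.033, 0.6]], force=25)

```text
time_s: 12.5
ee_pos: [0.5207, -0.082, 0.0978]
eef_rot: [-3.141, -0.001, 2.672]
force: [-0.1, -0.1, -0.0]
grip_width: 0.0755
```

send_rows(series=[[0, 0, 0, 0, 0, 0, -0.5], [0, 0, 0, 0, 0, 0, -0.5], [0, 0, 0, 0, 0, 0, -0.5], [0, 0, 0, 0, 0, 0, -0.5], [0, 0, 0, 0, 0, 0, -0.5], [0, 0, 0, 0, 0, 0, -0.5]], force=25)

```text
time_s: 13.1
ee_pos: [0.5209, -0.0822, 0.0983]
eef_rot: [-3.141, 0.0, 2.672]
force: [-1.9, -1.3, 2.5]
grip_width: 0.0393
```

```bash
python3 -c "
from h import *
c=ctrl.camera('side');save(c,'s10');w=ctrl.camera('wrist');save(w,'w10')
cv2.imwrite('pics/s10z.png',cv2.resize(c['pixels'][100:220,220:350,::-1],(780,720),interpolation=cv2.INTER_CUBIC))"
```

```text
(no output)
```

View pics/s10z.png

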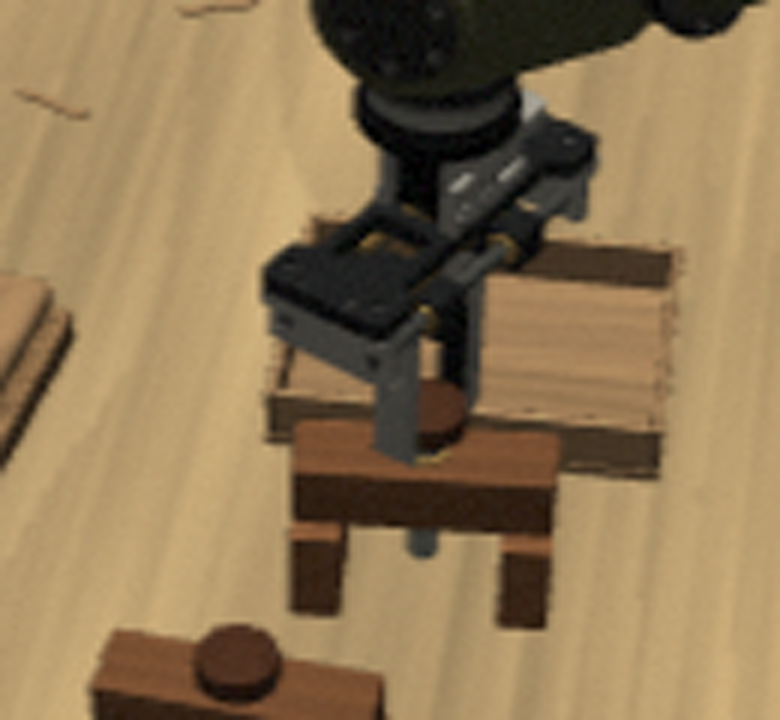

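Gripped with an opening of 39 mm, matching the 40 mm knob. Lift gently.

send_rows(series=[[0, 0, 0, 0, 0, -0.003, -0.5], [0, 0, 0, 0, 0, -0.008, -0.5], [0, 0, 0, 0, 0, -0.015, -0.5], [0, 0, 0, 0, 0, -0.025, -0.5], [0, 0, 0, 0, 0, -0.035, -0.5], [0, 0, 0, 0, 0, -0.045, -0.5], [0, 0, 0, 0, 0, -0.055, -0.5], [0, 0, 0, 0, 0, -0.06, -0.5]])

```text
time_s: 14.0
ee_pos: [0.5212, -0.0821, 0.1595]
eef_rot: [3.141, 0.001, 2.672]
force: [0.5, -0.8, -3.1]
grip_width: 0.0393
```

```bash
python3 -c "
from h import *
c=ctrl.camera('side');save(c,'s11')
delta([.515,-.257,.158])
cv2.imwrite('pics/s11z.png',cv2.resize(c['pixels'][80:220,220:350,::-1],(650,700),interpolation=cv2.INTER_CUBIC))"
```

```text
shift [-0.0735 -0.1588  0.0019] turn [0.03 0.1  0.  ] at [ 0.5213 -0.0821  0.1598] [3.141e+00 2.000e-03 2.672e+00]
```

View pics/s11z.png

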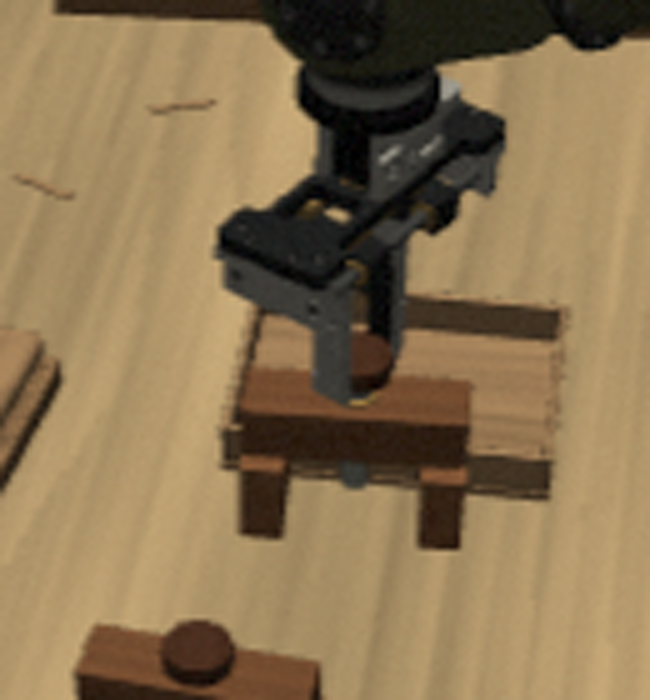

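The gauge hangs level, about 60 mm up. I carry it over the tray.

send_rows(series=[[0, 0, 0, -0.005, -0.012, 0, -0.5], [0, 0, 0, -0.016, -0.034, 0, -0.5], [0, 0, 0, -0.028, -0.06, 0, -0.5], [0, 0, 0, -0.04, -0.086, 0, -0.5], [0, 0, 0, -0.052, -0.112, 0, -0.5], [0, 0, 0, -0.063, -0.136, 0, -0.5], [0, 0, 0, -0.07, -0.151, 0, -0.5], [0, 0, 0, -0.074, -0.159, 0, -0.5]])

```text
time_s: 14.85
ee_pos: [0.5143, -0.2588, 0.1576]
eef_rot: [-3.142, -0.001, 2.67]
force: [1.0, 0.6, -3.6]
grip_width: 0.0396
```

send_rows(series=[[0, 0, 0, 0, 0, 0, -0.5], [0, 0, 0, 0, 0, 0, -0.5], [0, 0, 0, 0, 0, 0, -0.5]])

```text
time_s: 15.15
ee_pos: [0.515, -0.2564, 0.1582]
eef_rot: [3.141, -0.0, 2.673]
force: [-0.1, -0.0, -3.6]
grip_width: 0.0397
```

```bash
python3 -c "
from h import *
c=ctrl.camera('side');save(c,'s12')
delta([.515,-.257,.105])
W=cloud(c);o=ctrl.get_obs();m=(np.abs(W-o['ee_pos'])[...,:2].max(-1)<.08)&(W[...,2]>.045)&(W[...,2]<.165)
h,e=np.histogram(W[m][:,2],bins=24,range=(.045,.165));print(list(zip(e.round(3).tolist(),h.tolist())))
"
```

```text
shift [-0.0002 -0.0005  0.0532] turn [ 0. -0. -0.] at [ 0.515  -0.2565  0.1582] [ 3.142 -0.     2.673]
[(0.045, 0), (0.05, 0), (0.055, 3), (0.06, 10), (0.065, 27), (0.07, 23), (0.075, 20), (0.08, 24), (0.085, 36), (0.09, 28), (0.095, 25), (0.1, 21), (0.105, 27), (0.11, 53), (0.115, 60), (0.12, 47), (0.125, 63), (0.13, 49), (0.135, 51), (0.14, 58), (0.145, 189), (0.15, 122), (0.155, 4), (0.16, 3)]
```

View pics/s12.png

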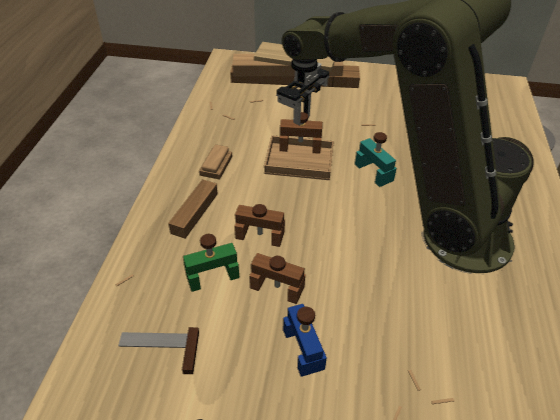

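The gauge hangs above the tray at (301,135). I lower it; contact is expected about 54 mm down (floor at 6 mm).

send_rows(series=[[0, 0, 0, 0, 0, 0.008, -0.5], [0, 0, 0, 0, 0, 0.018, -0.5], [0, 0, 0, 0, 0, 0.028, -0.5], [0, 0, 0, 0, 0, 0.037, -0.5], [0, 0, 0, 0, 0, 0.044, -0.5], [0, 0, 0, 0, 0, 0.048, -0.5], [0, 0, 0, 0, 0, 0.05, -0.5], [0, 0, 0, 0, 0, 0.05, -0.5]])

```text
time_s: 16.0
ee_pos: [0.5149, -0.2573, 0.1081]
eef_rot: [-3.142, -0.0, 2.672]
force: [0.3, 0.4, -3.6]
grip_width: 0.0394
```

send_rows(series=[[0, 0, 0, 0, 0, 0.001, -0.5], [0, 0, 0, 0, 0, 0.002, -0.5], [0, 0, 0, 0, 0, 0.003, -0.5], [0, 0, 0, 0, 0, 0.003, -0.5]])

```text
time_s: 16.4
ee_pos: [0.5148, -0.2573, 0.1051]
eef_rot: [3.142, -0.0, 2.672]
force: [-0.2, -0.4, -3.4]
grip_width: 0.0396
```

send_rows(series=[[0, 0, 0, 0, 0, 0.001, -0.5], [0, 0, 0, 0, 0, 0.001, -0.5]])

```text
time_s: 16.6
ee_pos: [0.515, -0.2575, 0.1044]
eef_rot: [-3.141, 0.0, 2.672]
force: [-0.5, -0.7, -1.0]
grip_width: 0.0389
```

send_rows(series=[[0, 0, 0, 0, 0, 0.001, -0.5], [0, 0, 0, 0, 0, 0.001, -0.5]])

```text
time_s: 16.8
ee_pos: [0.5151, -0.2579, 0.1042]
eef_rot: [-3.141, 0.002, 2.672]
force: [-3.1, -1.3, 7.0]
grip_width: 0.0391
```

The feet are on the floor: the force went from -3.6 to +7 N at TCP 0.104. I open gently, then look.

send_rows(series=[[0, 0, 0, 0, 0, -0.001, 0.0], [0, 0, 0, 0, 0, -0.001, 0.3], [0, 0, 0, 0, 0, -0.001, 0.5], [0, 0, 0, 0, 0, -0.001, 0.6], [0, 0, 0, 0, 0, -0.001, 0.6], [0, 0, 0, 0, 0, -0.001, 0.6], [0, 0, 0, 0, 0, -0.001, 0.6]])

```text
time_s: 17.5
ee_pos: [0.5149, -0.2573, 0.1041]
eef_rot: [-3.142, -0.0, 2.672]
force: [-0.4, 0.1, 0.8]
grip_width: 0.0754
```

```bash
python3 -c "
from h import *
o=ctrl.get_obs();print(o['ee_pos'],o['force'],o['grip_width'])
w=ctrl.camera('wrist');save(w,'w13')"
```

```text
[ 0.51487451 -0.25730499  0.1041383 ] [-0.35775408  0.11724056  0.7937892 ] 0.07540908260375914
```

View pics/w13.png

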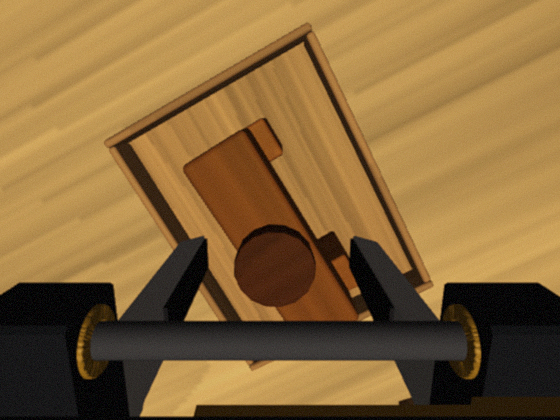

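Both jaws are clear of the knob (275,265). I retreat upward and then aside for a clear view.

send_rows(series=[[0, 0, 0, 0, 0, -0.015, 0.6], [0, 0, 0, 0, 0, -0.04, 0.6], [0, 0, 0, 0, 0, -0.08, 0.6], [0, 0, 0, 0, 0, -0.12, 0.6], [0, 0, 0, 0.04, 0, -0.14, 0.6], [0, 0, 0, 0.08, 0, -0.14, 0.6], [0, 0, 0, 0.12, 0, -0.14, 0.6], [0, 0, 0, 0.12, 0, -0.14, 0.6]])

```text
time_s: 18.35
ee_pos: [0.4052, -0.2015, 0.2447]
eef_rot: [-3.142, 0.0, 2.672]
force: [0.5, -0.1, 0.6]
grip_width: 0.0755
```

```bash
python3 -c "
from h import *
import pickle
o=ctrl.get_obs();print(o['ee_pos'],o['force'])
c=ctrl.camera('side');save(c,'s14');d=ctrl.camera('top');save(d,'t14')
knobs([c,d],{'L':G['L'],'M':G['M'],'R':(.515,-.257)})
D=pickle.load(open('d0.pkl','rb'))
for n,x in (('side',c),('top',d)):
  W=cloud(x)
  for k,(a,b),dz in (('L',G['L'],0),('M',G['M'],0),('R',(.515,-.257),.006)):
    m=(np.hypot(W[...,0]-a,W[...,1]-b)<.08)&(W[...,2]>.082+dz)&(W[...,2]<.096+dz)
    if m.sum()<50: continue
    P=W[m];r=cv2.minAreaRect(P[:,:2].astype(np.float32)*1000)
    A=np.c_[P[:,:2]-P[:,:2].mean(0),np.ones(len(P))];s=np.linalg.lstsq(A,P[:,2],rcond=None)[0]
    print(n,k,'beam z',np.median(P[:,2]).round(4),'rect',np.round(r[0],1),np.round(r[1],1),round(r[2],1),'tilt',s[:2].round(3))
"
```

```text
[ 0.40522023 -0.20152752  0.24465689] [ 0.45362824 -0.14276765  0.55574425]
L uv [[276.7, 261.8], [213.3, 223.6]] zpct [[0.1049, 0.1063, 0.107], [0.1053, 0.1063, 0.1075]] tri [0.5047 0.259  0.1053]
M uv [[258.8, 209.2], [282.8, 192.1]] zpct [[0.1052, 0.1064, 0.1074], [0.1054, 0.1064, 0.1076]] tri [0.5814 0.0881 0.1057]
R uv [[300.4, 130.2], [427.4, 215.4]] zpct [[0.1235, 0.1247, 0.1265], [0.1253, 0.1265, 0.1272]] tri [ 0.5151 -0.2589  0.1231]
side L beam z 0.0889 rect [505.1 259. ] [ 44.1 131.1] 76.8 tilt [-0.008 -0.044]
side M beam z 0.0887 rect [582.   87.1] [ 45.7 130.2] 87.7 tilt [-0.    -0.016]
side R beam z 0.0947 rect [ 515.1 -257.5] [129.1  50. ] 2.7 tilt [ 0.001 -0.023]
top L beam z 0.0893 rect [504.4 259.4] [ 40.2 130. ] 76.9 tilt [0.006 0.01 ]
top M beam z 0.0893 rect [581.2  87.9] [ 39.8 130.2] 86.0 tilt [ 0.002 -0.008]
top R beam z 0.0948 rect [ 513.9 -256.3] [129.4  40.7] 3.6 tilt [-0.    -0.014]
```

View pics/s14.png

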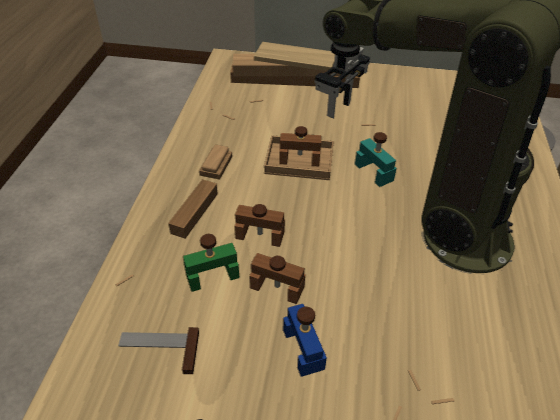

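View pics/t14.png

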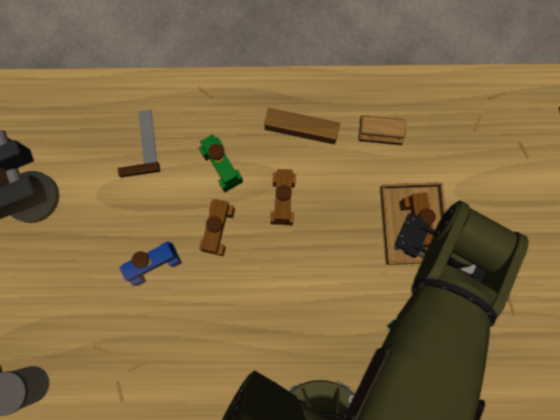

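The final views show L and M home and unmoved. R stands centred in the tray with its beam at 0.095 (0.089 plus the 6 mm floor) and its knob at about 0.1255, so the rod is still about 26 mm in. Bystanders are unmoved.

```bash
python3 -c "
from h import *
print(ctrl.hand_in())"
```

```text
the job is handed in; nothing more can be done
None
```

I pressed all three gauges and handed the job in after about 18 s. The two good ones are home and the jammed one is standing in the tray. The hand-in reports no verdict, so this rests on my own checks.

- **Good gauges:** the ones at (0.504, 0.259) and (0.581, 0.088) moved at about 4 N. In the last views their knob tops stood at 0.106, which is fully home, and they had moved about 1 mm at most.
- **Reject:** the gauge at (0.520, -0.082) needed about 10 N and stopped hard at about 26 mm travel. I gripped it by the knob, lifted it and lowered it until the force showed the feet on the tray floor. It stands level, within about 2 mm of the tray centre, with its rod still about 26 mm in. The robot is clear of everything.
- **Bystanders:** they look unmoved in the last pictures; I judged this by eye and did not measure it.
- **Fingertip disagreement:** the fingertips ended at about the reported TCP, not 19 mm ahead of it as the text and `ctrl.finger_overhang` say. I used the measured value, checked by camera and contact.
- **Tilt reading:** the side camera gave one good gauge's beam a slope of 0.044 and the top camera gave 0.01. I put this down to edge pixels; both are under the 0.1 rad limit.

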